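# Trip the bench stop, twist it out again and restart

## Task

Check the bench's stop station without gripping anything: push the winged mushroom stop button down until it latches in, then, with the fingertips against one side of one end of its wing, turn it clockwise (seen from above) until it pops back out, and let it spring straight again. Then press the round start button on the smaller box fully in and let it come back up; never press start while the stop is latched in. Do not pinch the wing between the fingers, and leave the loose things on the desk where they are.

Things in the scene. Friction and masses are not known exactly. Their poses are not given: they have to be found in the camera images.
- stop_top (a point): Middle of the top edge of the stop button's wing, on the vertical turning axis; 92.5 mm above the desk when out, 84.5 mm latched. Moves and turns with the button: x along the wing, z up. The aluminium wing is upright, straight, across a black 66 mm mushroom cap: 62 mm long (31 mm to each end), 14 mm thick; it stands 25.5 mm above the collar round the cap when out, 17.5 mm when latched.
- stop_station: The larger grey box, 100 x 100 x 55 mm high, fixed to the desk; origin at the centre of its underside, on the button's axis; z up. Foot plate 100 (x) x 134 (y) x 4 mm; a cable gland sticks out 18 mm at +x. The cap sits in a fixed aluminium collar on top, 84 mm across, its top 67 mm above the desk; only the wing stands above the collar. At zero twist the wing lies along this x.
- stop_press (a joint): How far the mushroom button is pushed in, m: 0 = out, 0.008 = latched in. It snaps over at about 0.004 and then stays at whichever end it is nearer. Pushing it in takes about 6 N at first, falling to nothing half-way; it rests on a solid stop at 0.008.
- stop_twist (a joint): Clockwise turn (seen from above) of the mushroom button, rad: 0 = straight, end stop at 0.8. A light spring turns it back to 0 when let go. While latched in, the first 0.1 rad is free; turning further drives the button up about 12 mm per rad, and it pops out at 0.5 to 0.65 rad. Up to about 12 N at 24 mm from the axis turns it.
- wing_left: The half of the wing's thickness on its +y side (full length; side face 7 mm from the axis plane). Turns with the button; its origin is on the turning axis at the foot of the cap, about 37 mm below stop_top; axes as stop_top.
- wing_right: The same on the wing's -y side. Pushing one side face of the wing touches only one of these two; pinching it touches both.
- start_top (a point): Centre of the top face of the start button, 73 mm above the desk when up; z points up. A plain round black button, 30 mm across, in a flat grey ring 46 mm across, whose top is 67 mm above the desk, on a smaller grey box 74 x 74 x 55 mm high fixed to the desk (foot plate 74 x 108 mm). The button is level with the ring when fully in.
- start (a joint): How far the start button is pressed, m: 0 = up, 0.006 = fully in. A spring of about 6 N at full travel brings it back.
- battery_1_mid (a point): Centre of a loose upright battery cell, 15 mm across, 50 mm high. Leave alone.
- tape_black_mid (a point): Centre of a loose roll of black tape lying flat, 63 mm across, 19 mm high. Leave alone.
- fuse_b_mid (a point): Centre of a loose cartridge fuse lying on the desk, 10 mm across, 38 mm long. Leave alone.
- contactor_mid (a point): Middle (half-way up) of a loose contactor block standing on the desk, 75 x 45 x 70 mm high. Leave alone.

How it is judged:
By the outcome, as a careful person would: the job done as asked, in the order asked, and still so for the second after the job is handed in, with the robot touching nothing.
It also fails if it takes over 42 s, if anything falls off the work surface, if the arm or the gripper's body presses on something with over 40 N, if the wrist force passes 120 N, or if a joint passes its speed limit or range.

## Robot

A 7-joint arm with a two-finger parallel gripper is mounted at the origin on a cart in front of the work surface, level with it; the furniture and walls round the work are solid. World frame = base frame: x ahead of the robot, y to its left, z up, the work surface at z = 0. Lengths are in m, angles in rad, forces in N, time in s.
With the tool pointing down it reaches from about 0.4 to 0.85 m from the base axis. Payload 10.4 kg.
Tool frame: the origin (TCP) lies midway between the tips of the shut fingers; the grasp point (between the pads) lies 19 mm behind it; z points along the fingers, y is the line along which they close (so a half turn about z gives the same grasp; the last joint's range is limited). The gripper opens to 87 mm and grips with 3 to 60 N. Pads are 19 mm wide; open, the fingers measure 117 mm over their backs; the gripper's body (75 mm by 190 mm) begins 51 mm behind the grasp point.
Start: joints at [-1.294, 0.332, -0.065, 1.46, 0.022, 1.35, -0.088], TCP at [0.185, 0.597, 0.223] pointing down, gripper open.
Joint ranges: [-2.6, 2.6], [-0.5, 2.12], [-1.47, 1.34], [0.16, 2.42], [-1.27, 4.41], [0.06, 2.06], [-2.6, 2.6]. Speed limits (rad/s): [2.22, 2.22, 2.79, 2.79, 3.14, 3.14, 3.14].

## Interface

Orientations are given as a unit quaternion [x, y, z, w].
In Python, from bench import r gives the robot as it stands.
- The arm moves only by the tool apply_moves, never from a script. Its argument "steps" is a list of rows, each a list of 7 numbers: the turn, a rotation vector about the tool's x, y, z in rad, then the shift along the tool's x, y, z in mm, then the opening, from -1 (shut) to 1 (fully open). In form: [[ax, ay, az, x, y, z, claw], ...]. A call has 1 to 20 rows; each row is the pose to reach, as a shift and turn from the pose commanded when the call began, along the tool's axes at that moment; what a row does not reach only later rows make up. A row lasts 1/12 s, in which the tool goes at most 41.7 mm and 7.16 degrees, less where a joint would pass 70% of its speed; a pose out of reach is approached as far as the arm can. A call with a gripper value outside its range is refused whole. The fingers move at their own pace and stop on an object; "force" is the grip in N (left out, the last holds). Time passes only in rows, so rows that repeat a pose let the fingers close. It gives the time, the measured TCP pose, the force, the opening and the grip force at its end, in the units of the state.
- r.read_state(): the state, without advancing time (a new reading comes with each control period).
- r.camera(name): name is "scene" or "top" or "wrist"; returns a dict with "pixels" (400x640x3 uint8, red, green, blue), "z_map" (400x640 float32, m along the optical axis (not along the pixel's ray), 0 where there is no reading), "fovy" (degrees; the focal length in pixels is half the picture's height over the tangent of half this angle, whatever the lens; pixels are square), "cx", "cy" (the principal point, pixels), "k1" (the pictures are not rectified: a ray, as slopes to the right and down, at radius r is drawn at 1 + k1 r^2 times it, then the intrinsics apply), "position" and "orientation" of the camera in the world. Camera axes: x right, y down, z forward; pixel columns grow to the right and rows downward; lengths in m; the calibration is good to about 2 mm. A picture is of the moment at which its call begins.
- r.close_job(): hands the job in; it is judged then, once.
The state is a dict: "time": time; "joint_positions": joint angles; "joint_vel": joint speeds; "joint_torque": joint torques, N m; "ee_pos": TCP position; "eef_rot": TCP orientation; "ft_force": force on the tool from outside, world axes, zero at the start; "torque": the same for the moment, N m; "width": finger opening in m; "grip_force": force on a finger pad.
Only numpy, scipy, OpenCV 4.12 (cv2) and the standard library are available. Lean on these libraries where they do the work, as an engineer would, in place of code of your own. Each camera call takes 0.05 s, during which the arm holds its last target. There are 200 camera calls.

## Working session

There is one attempt and no reset: what is moved stays moved. The work goes in short steps, Python scripts to look and compute and a tool call to move; the robot and the scene stay as the last step left them, time stands still between calls to the robot, and variables do not carry over. Pictures are saved under pics/ and viewed, at most 10 in all, crops included, and the job is handed in when it is done.

Besides the shell and the picture viewer there is one more tool, called as name(argument=value, ...), one argument or row to a line, values as JSON. apply_moves: Moves the arm, as the interface text tells. Its arguments: {"type":"object","properties":{"steps":{"type":"array","items":{"type":"array","items":{"type":"number"}}},"force":{"type":"number"}},"required":["steps"]}

```bash
mkdir -p pics; cat > h.py <<'E'
import numpy as np, cv2
from scipy.spatial.transform import Rotation as R
from bench import r
def save(c,n): cv2.imwrite('pics/'+n,c['pixels'][:,:,::-1])
def cal(c):
    f=200/np.tan(np.radians(c['fovy'])/2)
    K=np.array([[f,0,c['cx']],[0,f,c['cy']],[0,0,1]]);return K,np.array([c['k1'],0,0,0,0.])
def slopes(c,uv):
    K,d=cal(c);return cv2.undistortPoints(np.array(uv,float).reshape(-1,1,2),K,d).reshape(-1,2)
def rot(c):
    q=np.array(c['orientation']);return R.from_quat(q).as_matrix() if q.size==4 else q.reshape(3,3)
def onplane(c,uv,z):
    s=slopes(c,uv);d=np.c_[s,np.ones(len(s))]@rot(c).T;p=np.array(c['position'])
    return p+d*((z-p[2])/d[:,2])[:,None]
def cloud(c):
    v,u=np.mgrid[0:400,0:640];s=slopes(c,np.c_[u.ravel(),v.ravel()]);z=c['z_map'].ravel()
    return (np.c_[s,np.ones(len(s))]*z[:,None]@rot(c).T+np.array(c['position'])).reshape(400,640,3)
E
python3 - <<'E'
from h import *
for n in ['scene','top']:
    c=r.camera(n);save(c,n+'1.png');print(n,c['fovy'],c['k1'],c['position'],c['orientation'])
    np.save(n+'.npy',cloud(c))
s=r.read_state();print({k:np.round(v,3) for k,v in s.items()})
E
```

```text
scene 44.85023228898447 -0.12290887319281969 [ 0.11794465 -0.70553825  0.74634394] [ 0.86310519 -0.24004045  0.11522658 -0.42913034]
top 53.45602347451249 0.01571390258347304 [0.35569571 0.05896292 0.98911287] [ 0.72932816 -0.67453832  0.07617604 -0.08529774]
{'time': np.float64(0.1), 'joint_positions': array([-1.294,  0.333, -0.065,  1.461,  0.022,  1.35 , -0.088]), 'joint_vel': array([-0.001, -0.001,  0.001,  0.001,  0.001, -0.   ,  0.001]), 'joint_torque': array([ 1.0000e-03, -6.2454e+01,  2.5000e-02, -3.9073e+01, -6.1000e-02,
        3.6000e-02,  0.0000e+00]), 'ee_pos': array([0.184, 0.597, 0.222]), 'eef_rot': array([ 0.149,  0.989, -0.001, -0.   ]), 'ft_force': array([-0.372, -0.072, -0.531]), 'torque': array([-0.03 ,  0.034, -0.013]), 'grip_force': np.float64(0.0), 'width': np.float64(0.087)}
```

View pics/top1.png

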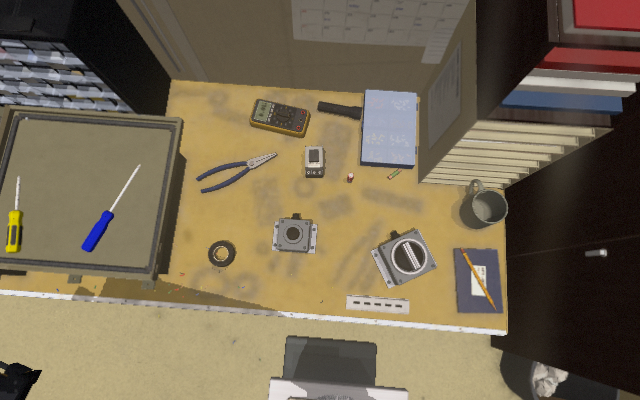

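View pics/scene1.png

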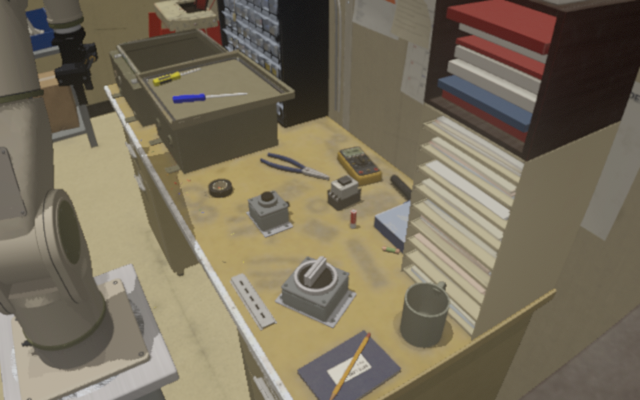

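The top view shows the stop station at about (409,257), with its gland near (380,238), and the start box at about (293,234). The tape is at (221,253), the battery at (350,178), the fuse at (394,174) and the contactor at (315,161). The scene view agrees, with the stop at (317,280) and the start at (268,205).

```bash
python3 - <<'E'
from h import *
for n in ['top','scene']:
    P=np.load(n+'.npy');
    c=r.camera(n);g=cv2.cvtColor(c['pixels'],cv2.COLOR_RGB2GRAY)
    st=(409,257) if n=='top' else (317,278)
    sa=(293,234) if n=='top' else (267,200)
    def box(p,h): return P[p[1]-h:p[1]+h,p[0]-h:p[0]+h].reshape(-1,3)
    q=box(st,45); w=q[(q[:,2]>.083)&(q[:,2]<.1)]
    m=w.mean(0);U,S,V=np.linalg.svd(w[:,:2]-m[:2]);t=(w[:,:2]-m[:2])@V.T
    print(n,'wing',len(w),m,'mid',m[:2]+((t.max(0)+t.min(0))/2)@V,V[0],np.ptp(t,axis=0))
    w=q[(q[:,2]>.062)&(q[:,2]<.072)];(x,y),rr=cv2.minEnclosingCircle(w[:,:2].astype(np.float32));print('collar',x,y,rr,np.median(w[:,2]))
    w=q[(q[:,2]>.045)&(q[:,2]<.06)];print('box',cv2.minAreaRect(w[:,:2].astype(np.float32)))
    q=box(sa,28);w=q[(q[:,2]>.061)&(q[:,2]<.08)];(x,y),rr=cv2.minEnclosingCircle(w[:,:2].astype(np.float32));print('start',x,y,rr,w[:,2].max())
    w=q[(q[:,2]>.045)&(q[:,2]<.06)];print('sbox',cv2.minAreaRect(w[:,:2].astype(np.float32)))
c=r.camera('top')
print(onplane(c,[(409,257),(379,238),(293,234)],.07))
E
```

```text
top wing 190 [ 0.4460613  -0.14035327  0.09015414] mid [ 0.44666039 -0.14051033] [-0.87031708 -0.49249181] [0.06056473 0.01459797]
collar 0.44690290093421936 -0.1406209021806717 0.04228636622428894 0.06667355663088792
box ((0.4468769431114197, -0.14115914702415466), (0.09988328814506531, 0.10116355121135712), 29.396686553955078)
start 0.4769735038280487 0.1344321221113205 0.026513880118727684 0.07966298470541555
sbox ((0.4776342809200287, 0.13052640855312347), (0.0738491341471672, 0.07440438121557236), 89.8241958618164)
scene wing 229 [ 0.44717428 -0.14257578  0.09005217] mid [ 0.44889976 -0.1400743 ] [-0.88095825 -0.473194  ] [0.06376897 0.01544331]
collar 0.44924795627593994 -0.1412549763917923 0.04289420694112778 0.06696787393709391
box ((0.4489813446998596, -0.14029285311698914), (0.10188579559326172, 0.10170387476682663), 29.63389015197754)
start 0.47943803668022156 0.1299387514591217 0.023298678919672966 0.07992983822728217
sbox ((0.4794386327266693, 0.13118714094161987), (0.07724948227405548, 0.07380686700344086), 89.3298568725586)
[[ 0.44364019 -0.14064849  0.07      ]
 [ 0.48184044 -0.07039854  0.07      ]
 [ 0.47556408  0.12919727  0.07      ]]
```

```bash
cat >> h.py <<'E'
C=np.array([.447,-.1405]); YAW=np.radians(29.5)
def mv(xyz,yaw):
    """shift (mm) and turn from the present pose, tool axes, to TCP xyz with tool y at yaw, pointing down"""
    s=r.read_state();R0=R.from_quat(s['eef_rot'])
    y=np.array([np.cos(yaw),np.sin(yaw),0]);z=np.array([0,0,-1.]);x=np.cross(y,z)
    Rt=R.from_matrix(np.c_[x,y,z])
    print(np.round((R0.inv()*Rt).as_rotvec(),3),np.round(R0.inv().apply(np.array(xyz)-s['ee_pos'])*1000,1))
E
python3 - <<'E'
from h import *
P=np.load('top.npy');q=P[100:280,0:185].reshape(-1,3);print(q[:,2].max(),q[q[:,2]>.05][:,:2].min(0))
q=P[100:280,185:460].reshape(-1,3);print('desk max',q[:,2].max())
a=r.read_state()['eef_rot'];
mv([.35,.45,.26],YAW);mv([.46,.2,.22],YAW);mv([*C,.2],YAW)
E
```

```text
0.9891128682283651 [0.33325836 0.05896292]
desk max 0.9891128682283651
[-0.001  0.     0.756] [-201.5  -91.5  -37.8]
[-0.001  0.     0.756] [-380.4 -297.9    2.4]
[-0.001  0.     0.756] [-468.6 -627.    22.6]
```

apply_moves(
  steps=[
    [0,0,0,-200,-90,-40,-1],
    [0,0,0,-200,-90,-40,-1],
    [0,0,0,-200,-90,-40,-1],
    [0,0,0,-200,-90,-40,-1],
    [0,0,0,-200,-90,-40,-1],
    [0,0,0.756,-380,-300,0,-1],
    [0,0,0.756,-380,-300,0,-1],
    [0,0,0.756,-380,-300,0,-1],
    [0,0,0.756,-380,-300,0,-1],
    [0,0,0.756,-380,-300,0,-1],
    [0,0,0.756,-380,-300,0,-1],
    [0,0,0.756,-380,-300,0,-1],
    [0,0,0.756,-470,-500,10,-1],
    [0,0,0.756,-470,-500,10,-1],
    [0,0,0.756,-470,-500,10,-1],
    [0,0,0.756,-470,-500,10,-1],
    [0,0,0.756,-470,-500,10,-1],
    [0,0,0.756,-470,-500,10,-1],
  ],
)

```text
time: 1.75
ee_pos: [0.4858, -0.0263, 0.2127]
eef_rot: [0.507, 0.862, -0.0, 0.001]
ft_force: [-0.1, -0.1, 0.8]
width: 0.0001
grip_force: 0.0
```

```bash
python3 - <<'E'
from h import *
c=r.camera('wrist');save(c,'w1.png');print(c['position'])
P=cloud(c);q=P.reshape(-1,3)
q=q[np.hypot(*(q[:,:2]-C).T)<.08]
w=q[(q[:,2]>.083)&(q[:,2]<.1)]
if len(w)>50:
    rc=cv2.minAreaRect(w[:,:2].astype(np.float32));print(len(w),rc,np.median(w[:,2]))
s=r.read_state();print(s['time'],s['joint_positions'],s['width'],s['ft_force'])
mv([*C,.105],YAW)
E
```

```text
[0.45341142 0.03250147 0.37420615]
1.8 [-0.55664213  0.01253059  0.52502241  1.85481395 -0.00556141  1.27542482
  0.47717413] 0.00045200658768659673 [-0.41314734 -2.74203486  0.23883919]
[ 0.     0.001 -0.008] [-81.3 -89.7 107.7]
```

View pics/w1.png

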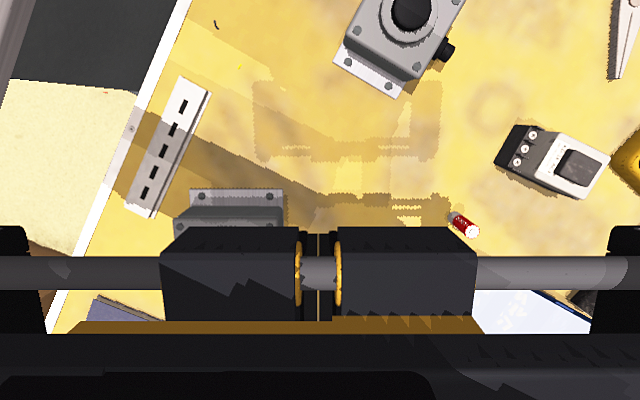

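The wrist view looks towards the start box at (410,10). The stop station is hidden behind the gripper at (230,215). The top and scene fixes agree within 2 mm, so I'll go ahead and press.

apply_moves(
  steps=[
    [0,0,0,-81,-90,60,-1],
    [0,0,0,-81,-90,60,-1],
    [0,0,0,-81,-90,60,-1],
    [0,0,0,-81,-90,60,-1],
    [0,0,0,-81,-90,100,-1],
    [0,0,0,-81,-90,110,-1],
    [0,0,0,-81,-90,114,-1],
    [0,0,0,-81,-90,114,-1],
    [0,0,0,-81,-90,114,-1],
  ],
)

```text
time: 2.55
ee_pos: [0.4483, -0.1336, 0.0996]
eef_rot: [0.503, 0.864, 0.0, 0.0]
ft_force: [0.1, 0.2, 0.4]
width: 0.0004
grip_force: 0.0
```

```bash
python3 - <<'E'
from h import *
s=r.read_state();print(s['time'],s['ee_pos'],s['ft_force'])
mv([*C,.0835],YAW)
E
```

```text
2.55 [ 0.44834051 -0.1336457   0.09956003] [0.08626986 0.15141081 0.39793581]
[0.001 0.    0.001] [-5.3 -4.6 16.1]
```

apply_moves(
  steps=[
    [0,0,0,-5,-5,4,-1],
    [0,0,0,-5,-5,7,-1],
    [0,0,0,-5,-5,10,-1],
    [0,0,0,-5,-5,13,-1],
    [0,0,0,-5,-5,15,-1],
    [0,0,0,-5,-5,16,-1],
    [0,0,0,-5,-5,16.5,-1],
    [0,0,0,-5,-5,16.5,-1],
  ],
)

```text
time: 3.22
ee_pos: [0.4466, -0.1412, 0.0841]
eef_rot: [0.504, 0.864, 0.001, 0.0]
ft_force: [-11.8, 2.2, 33.5]
width: 0.0004
grip_force: 16.4
```

apply_moves(
  steps=[
    [0,0,0,0,0,-8,-1],
    [0,0,0,0,0,-25,-1],
    [0,0,0,24,28,-25,-1],
    [0,0,0,24,28,-25,-1],
    [0,0,0,24,28,-10,-1],
    [0,0,0,24,28,5,-1],
    [0,0,0,24,28,10,-1],
    [0,0,0,24,28,10,-1],
    [0,0,0,24,28,10,-1],
  ],
)

```text
time: 3.97
ee_pos: [0.4581, -0.1064, 0.0721]
eef_rot: [0.504, 0.864, -0.0, -0.0]
ft_force: [-0.2, 0.1, 0.2]
width: 0.0004
grip_force: 0.0
```

```bash
python3 - <<'E'
from h import *
s=r.read_state();print(s['time'],s['ee_pos'],s['ft_force'],s['joint_positions'])
d=s['ee_pos'][:2]-C;u=np.array([np.cos(YAW),np.sin(YAW)]);print(d@u,d@[-u[1],u[0]])
c=r.camera('scene');P=cloud(c)[233:325,270:365].reshape(-1,3)
q=P[np.hypot(*(P[:,:2]-C).T)<.02];print(np.percentile(q[:,2],[50,90,95]))
cv2.imwrite('pics/s2.png',cv2.resize(c['pixels'][180:340,220:420,::-1],None,fx=3,fy=3))
E
```

```text
3.9667 [ 0.45805355 -0.10640439  0.07213345] [-0.23942794  0.05790483  0.21870188] [-0.4433407   0.15201951  0.61914736  2.05679498 -0.10690469  0.96397243
  0.74637178]
0.026409999538174977 0.02423228334444434
[0.08552423 0.167838   0.17562795]
```

View pics/s2.png

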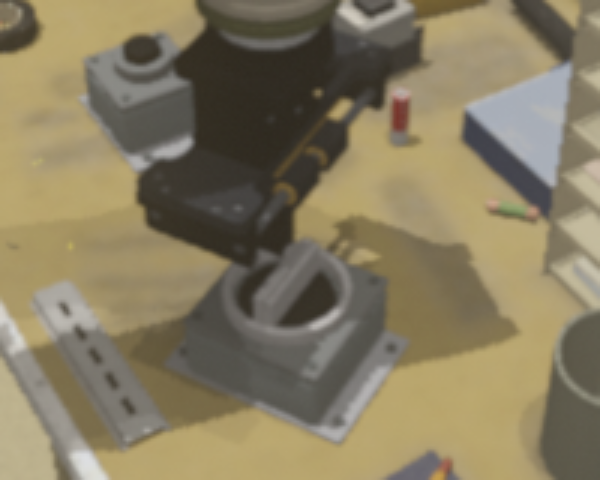

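The view shows the wing still up in the collar at (285,280), with the cap latched low. The fingertips stand clear of its far-end left side at (265,240). Next I turn it clockwise about the button's axis.

apply_moves(
  steps=[
    [0,0,0,-7.7,0.6,0,-1],
    [0,0,0.1,-10.5,2.1,0,-1],
    [0,0,0.2,-13.4,3.3,0,-1],
    [0,0,0.3,-16.4,4.3,0,-1],
    [0,0,0.4,-19.5,4.9,0,-1],
    [0,0,0.5,-22.7,5.2,0,-1],
    [0,0,0.6,-25.8,5.2,0,-1],
    [0,0,0.66,-27.7,5.1,0,-1],
    [0,0,0.7,-29.0,4.9,0,-1],
    [0,0,0.7,-29.0,4.9,0,-1],
    [0,0,0.7,-29.0,4.9,0,-1],
  ],
)

```text
time: 4.93
ee_pos: [0.4781, -0.129, 0.0729]
eef_rot: [0.769, 0.639, 0.001, 0.001]
ft_force: [3.8, 3.0, 1.5]
width: 0.0004
grip_force: 1.9
```

```bash
python3 - <<'E'
from h import *
s=r.read_state();print(s['time'],s['ee_pos'],s['ft_force'],s['torque'])
c=r.camera('scene')
cv2.imwrite('pics/s3.png',cv2.resize(c['pixels'][180:340,220:420,::-1],None,fx=3,fy=3))
P=cloud(c)[:,:].reshape(-1,3);q=P[(np.hypot(*(P[:,:2]-C).T)<.034)&(P[:,2]>.07)&(P[:,2]<.1)];print(len(q),np.percentile(q[:,2],[10,50,90]))
E
```

```text
4.9333 [ 0.4780898  -0.12899337  0.07286845] [3.76398604 3.04485183 1.47971161] [ 0.60431963 -0.61389227  0.06053359]
463 [0.07400745 0.08796351 0.09289166]
```

View pics/s3.png

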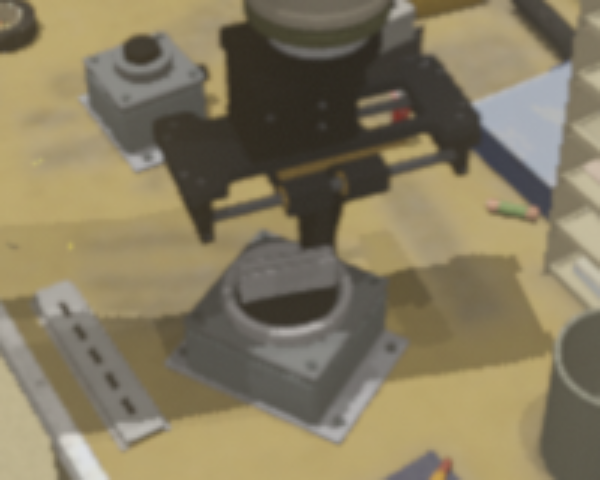

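The wing has turned about 40° and its top reads 92.9 mm, so it has popped out. I'll back the fingers off so it can spring straight.

apply_moves(
  steps=[
    [0,0,0,10,0,0,-1],
    [0,0,0,22,0,0,-1],
    [0,0,0,38,0,0,-1],
    [0,0,0,45,0,0,-1],
    [0,0,0,45,0,0,-1],
    [0,0,0,45,0,-40,-1],
    [0,0,0,45,0,-80,-1],
    [0,0,0,45,0,-80,-1],
    [0,0,0,45,0,-80,-1],
    [0,0,0,45,0,-80,-1],
  ],
)

```text
time: 5.82
ee_pos: [0.4845, -0.0853, 0.1517]
eef_rot: [0.769, 0.639, -0.0, -0.0]
ft_force: [-0.1, -0.6, 0.1]
width: 0.0004
grip_force: 0.0
```

```bash
python3 - <<'E'
from h import *
for n in ['top','scene']:
    c=r.camera(n);P=cloud(c).reshape(-1,3);q=P[(np.hypot(*(P[:,:2]-C).T)<.036)&(P[:,2]>.08)&(P[:,2]<.1)]
    if len(q)>30: print(n,cv2.minAreaRect(q[:,:2].astype(np.float32)),len(q),np.median(q[:,2]))
    if n=='scene': cv2.imwrite('pics/s4.png',cv2.resize(c['pixels'][180:340,220:420,::-1],None,fx=3,fy=3))
s=r.read_state();print(s['time'],s['ee_pos'],s['ft_force'])
mv([.478,.131,.15],np.radians(15))
E
```

```text
scene ((0.44865646958351135, -0.1401539146900177), (0.0634634792804718, 0.015483206138014793), 29.00472640991211) 256 0.09017839406443684
5.9167 [ 0.48405202 -0.08518404  0.15088541] [-0.06715069  0.11773568 -0.81498191]
[-0.002  0.    -0.447] [211.4 -45.8   0.9]
```

View pics/s4.png

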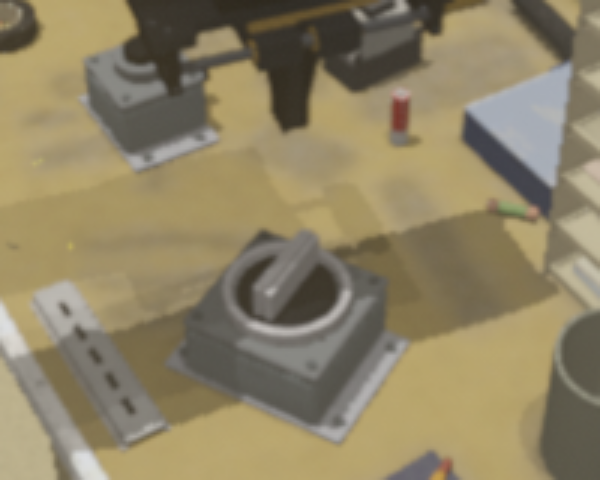

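The wing is straight again at 29° and out, with a median top height the same as at the start. Now for the start button.

apply_moves(
  steps=[
    [0,0,0,211,-46,0,-1],
    [0,0,0,211,-46,0,-1],
    [0,0,0,211,-46,0,-1],
    [0,0,0,211,-46,0,-1],
    [0,0,0,211,-46,0,-1],
    [0,0,0,211,-46,0,-1],
    [0,0,0,211,-46,30,-1],
    [0,0,0,211,-46,60,-1],
    [0,0,0,211,-46,65,-1],
    [0,0,0,211,-46,65,-1],
    [0,0,0,211,-46,65,-1],
  ],
)

```text
time: 6.83
ee_pos: [0.4787, 0.1304, 0.0874]
eef_rot: [0.77, 0.638, -0.0, 0.0]
ft_force: [0.6, 0.2, 0.2]
width: 0.0004
grip_force: 0.0
```

```bash
python3 - <<'E'
from h import *
s=r.read_state();print(s['time'],s['ee_pos'],s['ft_force'])
mv([.478,.131,.066],np.radians(-10.5))
c=r.camera('scene');cv2.imwrite('pics/s5.png',cv2.resize(c['pixels'][120:280,180:380,::-1],None,fx=3,fy=3))
E
```

```text
6.8333 [0.4787387  0.1303787  0.08741753] [0.58709742 0.19625228 0.20974552]
[-0.     0.001 -0.003] [ 0.5 -0.8 21.4]
```

View pics/s5.png

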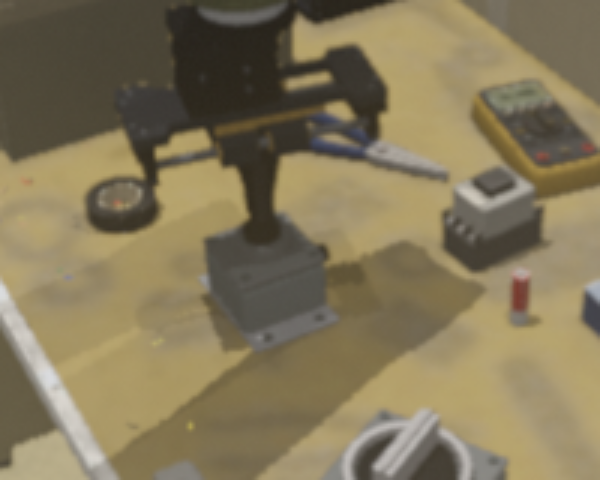

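The fingertips are over the start button at (262,235), and everything else is clear. Pressing now.

apply_moves(
  steps=[
    [0,0,0,0,0,10,-1],
    [0,0,0,0,0,14,-1],
    [0,0,0,0,0,17,-1],
    [0,0,0,0,0,20,-1],
    [0,0,0,0,0,21.5,-1],
    [0,0,0,0,0,21.5,-1],
    [0,0,0,0,0,21.5,-1],
  ],
)

```text
time: 7.47
ee_pos: [0.48, 0.1314, 0.0705]
eef_rot: [0.77, 0.638, 0.002, -0.001]
ft_force: [-21.9, -8.8, 65.8]
width: 0.0002
grip_force: 32.8
```

apply_moves(
  steps=[
    [0,0,0,0,0,-12,-1],
    [0,0,0,0,0,-50,-1],
    [0,0,0,0,0,-90,-1],
    [0,0,0,-100,0,-120,-1],
    [0,0,0,-130,0,-120,-1],
    [0,0,0,-130,0,-120,-1],
    [0,0,0,-130,0,-120,-1],
    [0,0,0,-130,0,-120,-1],
    [0,0,0,-130,0,-120,-1],
  ],
)

```text
time: 8.22
ee_pos: [0.4547, 0.0035, 0.1856]
eef_rot: [0.77, 0.638, 0.0, -0.0]
ft_force: [-0.1, 1.5, -0.5]
width: 0.0007
grip_force: 0.0
```

```bash
python3 - <<'E'
from h import *
S=np.array([.4785,.131])
for n in ['scene','top','wrist']:
    c=r.camera(n);P=cloud(c);q=P.reshape(-1,3);d=np.hypot(*(q[:,:2]-S).T)
    for a,b in [(0,.008),(.008,.013),(.017,.022),(.026,.035)]:
        w=q[(d>=a)&(d<b)&(q[:,2]<.12)];print(n,a,b,len(w),np.round(np.percentile(w[:,2],[10,50,90]),4) if len(w) else '')
    if n=='wrist':
        save(c,'w2.png'); K=c['position'];print(K)
        w=q[(d<.04)&(q[:,2]>.062)&(q[:,2]<.085)]
        if len(w): print(cv2.minEnclosingCircle(w[:,:2].astype(np.float32)))
s=r.read_state();print(s['time'],s['ee_pos'],s['ft_force'])
E
```

```text
scene 0 0.008 20 [0.0773 0.0787 0.0799]
scene 0.008 0.013 59 [0.071  0.0776 0.0798]
scene 0.017 0.022 113 [0.0572 0.0656 0.069 ]
scene 0.026 0.035 235 [0.0136 0.0551 0.0575]
top 0 0.008 37 [0.0748 0.0767 0.0787]
top 0.008 0.013 63 [0.075  0.0772 0.0793]
top 0.017 0.022 107 [0.0649 0.0668 0.0689]
top 0.026 0.035 306 [0.0528 0.055  0.0571]
wrist 0 0.008 463 [0.0756 0.0765 0.0773]
wrist 0.008 0.013 752 [0.0751 0.0763 0.0774]
wrist 0.017 0.022 1072 [0.0606 0.0662 0.0672]
wrist 0.026 0.035 2243 [0.0535 0.0545 0.0554]
[0.46676887 0.0704002  0.34674901]
((0.47873571515083313, 0.13256047666072845), 0.023119546473026276)
8.3667 [0.45462883 0.00455839 0.18510678] [-0.80052839  0.3944911   0.35578768]
```

View pics/w2.png

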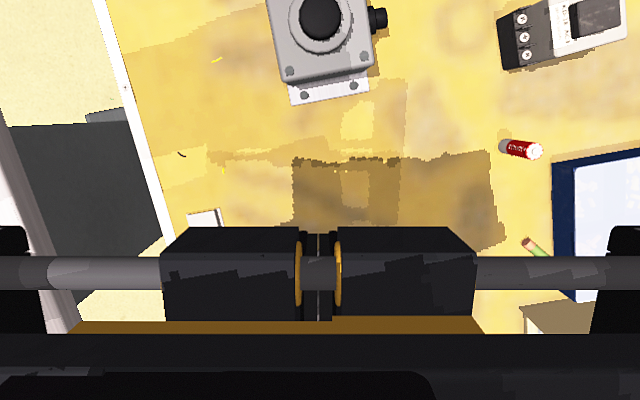

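The wrist view shows the start button at (322,17), sitting proud of its ring. Its top reads about 76.5 mm, not the stated 73. I'll compare that with the readings from before the press.

```bash
python3 - <<'E'
from h import *
S=np.array([.4785,.131])
for n in ['scene','top']:
    q=np.load(n+'.npy').reshape(-1,3);d=np.hypot(*(q[:,:2]-S).T);w=q[(d<.011)&(q[:,2]<.12)];print(n,len(w),np.median(w[:,2]))
    c=r.camera(n);q=cloud(c).reshape(-1,3);d=np.hypot(*(q[:,:2]-S).T);w=q[(d<.011)&(q[:,2]<.12)];print(len(w),np.median(w[:,2]))
    if n=='scene':
        d=np.hypot(*(q[:,:2]-C).T);w=q[(d<.036)&(q[:,2]>.08)&(q[:,2]<.1)];print('wing',cv2.minAreaRect(w[:,:2].astype(np.float32)),np.median(w[:,2]))
E
```

```text
scene 53 0.07764325808863726
43 0.07815302174052396
wing ((0.4482673406600952, -0.140068918466568), (0.06498986482620239, 0.015680063515901566), 29.610044479370117) 0.08998559485983276
top 71 0.07682306884927392
69 0.07678912842325325
```

```bash
python3 - <<'E'
from h import *
mv([.4785,.132,.080],np.radians(-10.5))
E
```

```text
[-0.001  0.001  0.   ] [130.    0.3 105. ]
```

apply_moves(
  steps=[
    [0,0,0,130,0,0,-1],
    [0,0,0,130,0,0,-1],
    [0,0,0,130,0,0,-1],
    [0,0,0,130,0,0,-1],
    [0,0,0,130,0,30,-1],
    [0,0,0,130,0,70,-1],
    [0,0,0,130,0,95,-1],
    [0,0,0,130,0,105,-1],
    [0,0,0,130,0,105,-1],
    [0,0,0,130,0,105,-1],
  ],
)

```text
time: 9.3
ee_pos: [0.479, 0.1313, 0.0812]
eef_rot: [0.769, 0.639, -0.0, 0.0]
ft_force: [0.1, 0.3, 0.6]
width: 0.0006
grip_force: 0.0
```

apply_moves(
  steps=[
    [0,0,0,0,0,2,-1],
    [0,0,0,0,0,4.5,-1],
    [0,0,0,0,0,4.5,-1],
    [0,0,0,0,0,4.5,-1],
  ],
)

```text
time: 9.63
ee_pos: [0.4795, 0.1314, 0.077]
eef_rot: [0.769, 0.639, 0.001, 0.0]
ft_force: [0.8, 0.9, 1.5]
width: 0.0003
grip_force: 1.0
```

apply_moves(
  steps=[
    [0,0,0,0,0,2,-1],
    [0,0,0,0,0,2.5,-1],
    [0,0,0,0,0,2.5,-1],
    [0,0,0,0,0,2.5,-1],
  ],
)

```text
time: 9.97
ee_pos: [0.4793, 0.1313, 0.074]
eef_rot: [0.769, 0.639, 0.001, 0.0]
ft_force: [3.4, 0.9, 3.5]
width: 0.0006
grip_force: 2.0
```

apply_moves(
  steps=[
    [0,0,0,0,0,1.5,-1],
    [0,0,0,0,0,1.5,-1],
    [0,0,0,0,0,1.5,-1],
  ],
)

```text
time: 10.22
ee_pos: [0.4791, 0.1312, 0.0723]
eef_rot: [0.769, 0.639, 0.001, 0.0]
ft_force: [3.1, 1.5, 5.2]
width: 0.0002
grip_force: 2.6
```

The spring force starts near 77 mm and rises about 1 N per mm. That puts the hard stop near 71 mm, so the first press did reach full travel. I'll finish this press and retract.

apply_moves(
  steps=[
    [0,0,0,0,0,1.5,-1],
    [0,0,0,0,0,2.5,-1],
    [0,0,0,0,0,2.5,-1],
    [0,0,0,0,0,2.5,-1],
  ],
)

```text
time: 10.55
ee_pos: [0.4792, 0.1313, 0.0712]
eef_rot: [0.769, 0.639, 0.001, -0.0]
ft_force: [-3.9, -0.9, 25.2]
width: 0.0004
grip_force: 12.4
```

apply_moves(
  steps=[
    [0,0,0,0,0,-6,-1],
    [0,0,0,0,0,-20,-1],
    [0,0,0,0,0,-60,-1],
    [0,0,0,0,0,-100,-1],
    [0,0,0,0,0,-120,-1],
    [0,0,0,-100,0,-120,-1],
    [0,0,0,-100,0,-120,-1],
    [0,0,0,-100,0,-120,-1],
    [0,0,0,-100,0,-120,-1],
    [0,0,0,-100,0,-120,-1],
  ],
)

```text
time: 11.38
ee_pos: [0.4591, 0.0318, 0.1889]
eef_rot: [0.77, 0.638, -0.001, -0.001]
ft_force: [0.1, 0.2, 0.5]
width: 0.0002
grip_force: 0.0
```

```bash
python3 - <<'E'
from h import *
S=np.array([.4785,.131])
c=r.camera('scene');q=cloud(c).reshape(-1,3);d=np.hypot(*(q[:,:2]-S).T);w=q[(d<.011)&(q[:,2]<.12)];print(len(w),np.median(w[:,2]))
d=np.hypot(*(q[:,:2]-C).T);w=q[(d<.036)&(q[:,2]>.08)&(q[:,2]<.1)];print('wing',cv2.minAreaRect(w[:,:2].astype(np.float32)),np.median(w[:,2]))
s=r.read_state();print(s['time'],s['ee_pos'],s['ft_force'])
print(r.close_job())
E
```

```text
48 0.07869864724495407
wing ((0.44858551025390625, -0.14045947790145874), (0.06403134763240814, 0.016102232038974762), 28.805341720581055) 0.0903563050420228
11.4333 [0.45942698 0.03291417 0.1889311 ] [0.16903829 0.35582908 0.1240089 ]
the job is handed in; nothing more can be done
None
```

The job is handed in at 11.4 s: the stop was latched, turned clockwise until it popped out and sprang straight; then start was pressed fully in twice (the second press to confirm full travel) and came back up, with no loose things touched.

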